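Sort the hat bar's tools into the two craft caddies

ROBOT

A 7-joint arm with a two-finger parallel gripper is mounted at the origin on a cart in front of the work surface, level with it; the furniture and walls round the work are solid. World frame = base frame: x ahead of the robot, y to its left, z up, the work surface at z = 0. Lengths are in m, angles in rad, forces in N, time in s.
With the tool pointing down it reaches from about 0.4 to 0.85 m from the base axis. Payload 4.5 kg.
Tool frame: the origin (TCP) lies at the very end of the fingers, on their centre line; the grasp point (between the pads) lies 19 mm behind it (tcp_to_grasp is the z of the grasp point in the tool frame, in m); z points along the fingers, y is the line along which they close (so a half turn about z gives the same grasp; the last joint's range is limited). The gripper opens to 88 mm and grips with 3 to 60 N. Pads are 18 mm wide; open, the fingers measure 123 mm over their backs; the gripper's body (75 mm by 187 mm) begins 45 mm behind the grasp point.
Start: joints at [1.208, 0.689, -0.195, 1.565, 0.157, 0.902, -0.215], TCP at [0.242, -0.576, 0.239] pointing down, gripper open.
Joint ranges: [-3.01, 3.01], [-0.46, 2.08], [-1.47, 1.51], [0.13, 2.56], [-1, 4.14], [0.04, 2.09], [-2.66, 2.66]. Speed limits (rad/s): [2.57, 2.57, 3.14, 3.14, 3.14, 3.14, 3.14].

INTERFACE

Orientations are given as a unit quaternion [x, y, z, w].
In Python, from plant import * gives the robot as it stands. The module is installed in compiled form; this text tells all that it offers.
- The arm moves only by the shell command python3 -m jog 'ROWS' [OPENING] [FORCE]. ROWS is JSON, a list that holds one entry, the list of rows, each a list of 6 numbers: the shift along the tool's x, y, z in m, then the turn, a rotation vector about the tool's x, y, z in rad. In form: [[[dx, dy, dz, ax, ay, az], ...]]. A call has 1 to 12 rows; each row shifts and turns the commanded pose from where the row before left it, along the tool's axes as they then stand; what a row does not reach is not made up. A row lasts 1/8 s, in which the tool goes at most 62.5 mm and 10.7 degrees, less where a joint would pass 70% of its speed; a pose out of reach is approached as far as the arm can. A call with a gripper value outside its range is refused whole. OPENING is the finger opening in m, from 0 to 0.0881, set as the call begins (- or left out, the last holds). The fingers move at their own pace and stop on an object; FORCE is the grip in N (left out, the last holds). Time passes only in rows, so rows that do not move let the fingers close. It gives the time, the measured TCP pose, the force, the opening and the grip force at its end, in the units of the state.
- get_state(): the state, without advancing time (a new reading comes with each control period).
- snapshot(name): name is "side" or "top" or "wrist"; returns a dict with "frame" (420x560x3 uint8, red, green, blue), "mtx" (3x3 intrinsics, pixels), "xyz" and "orientation" of the camera in the world; the wrist camera has in their place "mount" (4x4, takes a point from camera to tool coordinates, whose origin is the TCP and whose axes are the flange's). Camera axes: x right, y down, z forward; pixel columns grow to the right and rows downward; lengths in m; the calibration is good to about 2 mm. A picture is of the moment at which its call begins: read the wrist's pose just before it. There is no depth.
- finish_job(): hands the job in; it is judged then, once.
The state is a dict: "clock": time; "q": joint angles; "qd": joint speeds; "joint_torque": joint torques, N m; "tool_pos": TCP position; "eef_rot": TCP orientation; "contact_force": force on the tool from outside, world axes, zero at the start; "moment": the same for the moment, N m; "opening": opening from 0.0 (shut) to 1.0 (fully open); "finger_force": force on a finger pad.
Only numpy, scipy, OpenCV 4.12 (cv2) and the standard library are available. Lean on these libraries where they do the work, as an engineer would, in place of code of your own. Each camera call takes 0.05 s, during which the arm holds its last target. There are 200 camera calls.

TASK

Sort the things lying about into the caddies of their craft: the leather things (wooden stamp, wax block) into the dark wood caddy, the ribbon things (glue bottle, rust-red ribbon spool) into the blue caddy. First stand the two tall ones, bottle and stamp, upright in the back bays of their caddies; only when both are standing there and let go, set the short ones, spool and wax block, flat on the floor of the front bays. Leave the tape measure and the chalk where they lie.

Things in the scene. Friction and masses are not known exactly. Their poses are not given: they have to be found in the camera images.
- glue_bottle_center (a point): glue bottle, white with a blue-grey band and a red nozzle, 108 mm tall, stands upright; body 41 mm in diameter up to 78 mm, then a 20 mm neck and narrow nozzle; 0.12 kg. Point: on its axis half-way up, 54 mm above its underside; z up
- stamp_center (a point): wooden-handled leather stamp, light wood, 72 mm tall, stands upright; foot 28 mm in diameter and 24 mm high, handle 23 to 26 mm thick above it; 0.06 kg. Point: on its axis half-way up, 36 mm above its underside; z up
- spool_center (a point): wooden ribbon spool wound with rust-red cord, stands on its flange, 36 mm high, flanges 48 mm in diameter and 7 mm thick at top and bottom, to be grasped round the flanges; 0.03 kg. Point: on its axis half-way up, 18 mm above its underside; z up
- wax_block_center (a point): honey-yellow beeswax block with thread grooves on top, 30 mm (x) x 46 mm (y) x 18 mm high, lies flat; 0.05 kg. Point: its centre, 9 mm above its underside; z up
- tape_measure_center (a point): yellow tape measure roll, 64 x 65 x 14 mm, lying flat, loose; to be left alone. Point: centre of the roll, half-way up
- chalk_center (a point): pale blue tailor's chalk, 24 (x) x 45 (y) x 9 mm, lying flat, loose; to be left alone. Point: its centre, half-way up
- leather_caddy: dark brown wood, fixed low open caddy, 154 (x) x 124 (y) mm. Origin: centre of its underside; +x to its back (away from the robot; yaw within 0.2 rad). Rail at the back 30 mm high; other rims (5 mm thick) and the mid divider (4 mm, along y) 14 mm high. Grey floor 4 mm above the origin. Two bays, each 70 (x) x 114 (y) mm: back bay centred at x +37 mm, front bay at x -37 mm, y 0. Jaws closing along its y fit best
- ribbon_caddy: painted blue, fixed low open caddy, 154 (x) x 124 (y) mm. Origin: centre of its underside; +x to its back (away from the robot; yaw within 0.2 rad). Rail at the back 30 mm high; other rims (5 mm thick) and the mid divider (4 mm, along y) 14 mm high. Grey floor 4 mm above the origin. Two bays, each 70 (x) x 114 (y) mm: back bay centred at x +37 mm, front bay at x -37 mm, y 0. Jaws closing along its y fit best
Not all that is in view belongs to the job. Leave any orange or yellow look-alike of the part that bears stamp_center alone.

How it is judged:
By the outcome, as a careful person would: the job done as asked, in the order asked, and still so for the second after the job is handed in, with the robot touching nothing.
It also fails if it takes over 115 s, if anything falls off the work surface, if the arm or the gripper's body presses on something with over 40 N, if the wrist force passes 120 N, or if a joint passes its speed limit or range.

## Working session

There is one attempt and no reset: what is moved stays moved. The work goes in short steps, Python scripts to look and compute and a shell command to move; the robot and the scene stay as the last step left them, time stands still between calls to the robot, and variables do not carry over. Pictures are saved under pics/ and viewed, at most 14 in all, crops included, and the job is handed in when it is done.

```bash
mkdir -p pics; cat > h.py <<'E'
from plant import *
import numpy as np, cv2
from scipy.spatial.transform import Rotation as R
def shot(n,fn=None):
    st=get_state(); s=snapshot(n)
    if n=="wrist":
        T=np.eye(4);T[:3,:3]=R.from_quat(st["eef_rot"]).as_matrix();T[:3,3]=st["tool_pos"]
        C=T@np.array(s["mount"])
    else:
        C=np.eye(4);C[:3,:3]=R.from_quat(s["orientation"]).as_matrix();C[:3,3]=s["xyz"]
    if fn: cv2.imwrite("pics/"+fn,s["frame"][:,:,::-1])
    return s["frame"],np.array(s["mtx"]),C
def ray(K,C,u,v,z):
    d=C[:3,:3]@np.linalg.solve(K,[u,v,1.]);o=C[:3,3]
    return o+d*(z-o[2])/d[2]
def proj(K,C,p):
    q=C[:3,:3].T@(np.array(p)-C[:3,3]);q=K@q;return q[:2]/q[2]
E
python3 - <<'E'
from h import *
for n in("top","side"):
    f,K,C=shot(n,n+"1.png");print(n,K.tolist(),np.round(C,3).tolist())
s=get_state();print(s["clock"],s["tool_pos"],s["eef_rot"],s["contact_force"])
print(np.round(R.from_quat(s["eef_rot"]).as_matrix(),3))
E
```

```text
top [[483.63239974409487, 0.0, 283.7346249921013], [0.0, 483.63239974409487, 208.8734671551759], [0.0, 0.0, 1.0]] [[-0.023, -0.998, 0.058, 0.442], [-1.0, 0.023, -0.014, 0.071], [0.013, -0.058, -0.998, 0.999], [0.0, 0.0, 0.0, 1.0]]
side [[445.14288289960643, 0.0, 270.1528951217501], [0.0, 445.14288289960643, 205.7076061947938], [0.0, 0.0, 1.0]] [[0.805, -0.371, 0.463, 0.021], [-0.593, -0.482, 0.645, -0.581], [-0.016, -0.794, -0.608, 0.69], [0.0, 0.0, 0.0, 1.0]]
0.1 [ 0.24128066 -0.57594794  0.23801411] [ 9.80374783e-01  1.97141201e-01 -2.19696502e-04 -7.63588187e-04] [ 0.34792407 -0.68120628  0.02314513]
[[ 0.922  0.387 -0.001]
 [ 0.387 -0.922  0.001]
 [-0.    -0.002 -1.   ]]
```

View pics/top1.png

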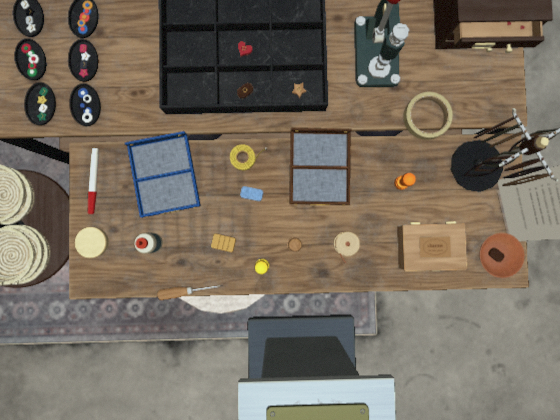

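View pics/side1.png

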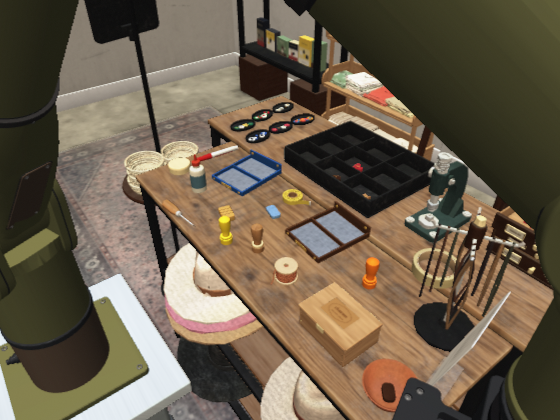

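```bash
python3 - <<'E'
from h import *
f,K,C=shot("top")
c=f[125:285,75:435]
hsv=cv2.cvtColor(f,cv2.COLOR_RGB2HSV)
np.save("top.npy",f)
cv2.imwrite("pics/c1.png",cv2.resize(f[225:275,130:370],None,fx=3.3,fy=3.3,interpolation=cv2.INTER_CUBIC)[:,:,::-1])
m=((hsv[:,:,1]<70)&(hsv[:,:,2]>70)).astype(np.uint8)*255
for x0,x1 in((125,205),(285,355)):
    r=np.zeros_like(m);r[128:220,x0:x1]=m[128:220,x0:x1]
    r=cv2.morphologyEx(r,cv2.MORPH_OPEN,np.ones((3,3)))
    cs,_=cv2.findContours(r,0,2)
    P=[]
    for k in sorted(cs,key=cv2.contourArea)[-2:]:
        rc=cv2.minAreaRect(k);p=[ray(K,C,u,v,.004) for u,v in cv2.boxPoints(rc)]
        ce=np.mean(p,0);P.append(ce);print(cv2.contourArea(k),rc,np.round(ce,4),[round(np.linalg.norm(p[i]-p[i-1]),3) for i in(1,2)])
    P.sort(key=lambda p:p[0]);d=P[1]-P[0];print("ctr",np.mean(P,0).round(4),"yaw",np.arctan2(d[1],d[0]),"sep",np.hypot(*d[:2]))
for n,u,v,z in(("bottle",146,243,.1),("stamp",295,244,.072),("spool",346,244,.036),("wax",223,243,.018),("yel",262,267,.07),("tape",242,157,.014),("chalk",251,194,.009)):
    print(n,ray(K,C,u,v,z).round(3))
E
```

```text
1565.5 ((160.20863342285156, 157.41122436523438), (31.48029327392578, 53.01610565185547), 79.04593658447266) [0.6122 0.3098 0.004 ] [np.float64(0.109), np.float64(0.066)]
1570.5 ((166.68707275390625, 192.38314819335938), (31.100248336791992, 53.20613098144531), 79.04593658447266) [0.5393 0.2972 0.004 ] [np.float64(0.109), np.float64(0.064)]
ctr [0.5757 0.3035 0.004 ] yaw 0.17218401196323183 sep 0.07393433353213139
1654.5 ((319.5, 149.0), (32.0, 53.0), 90.0) [ 0.6228 -0.0201  0.004 ] [np.float64(0.11), np.float64(0.067)]
1684.5 ((319.4999694824219, 184.99998474121094), (52.99999237060547, 31.999996185302734), -0.0) [ 0.5477 -0.018   0.004 ] [np.float64(0.066), np.float64(0.11)]
ctr [ 0.5852 -0.0191  0.004 ] yaw -0.027627027917936912 sep 0.07514322659244567
bottle [0.437 0.314 0.1  ]
stamp [0.428 0.038 0.072]
spool [ 0.425 -0.065  0.036]
wax [0.433 0.182 0.018]
yel [0.386 0.102 0.07 ]
tape [0.608 0.14  0.014]
chalk [0.532 0.124 0.009]
```

View pics/c1.png

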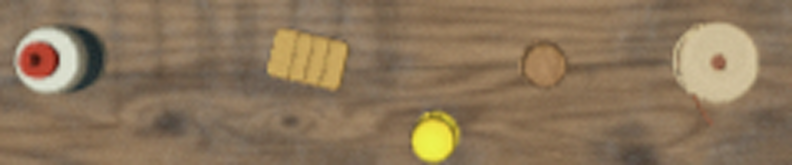

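The crop shows, in crop pixels: bottle nozzle hole at (35,60), wax centred at (308,58) with its long side nearly along y, stamp top at (544,64), spool at (716,63), and the yellow look-alike at (435,137). Next I refine the positions and compute the first move.

```bash
cat >> h.py <<'E'
def delta(p,a):
    "shift in axes of the goal orientation (tool down, x at angle a), and turn in present tool axes"
    s=get_state();r0=R.from_quat(s["eef_rot"])
    g=R.from_matrix(np.array([[np.cos(a),np.sin(a),0],[np.sin(a),-np.cos(a),0],[0,0,-1.]]))
    print("t",round(s["clock"],2),"pos",s["tool_pos"].round(4),"turn",(r0.inv()*g).as_rotvec().round(3),"shift",(g.inv().apply(np.array(p)-s["tool_pos"])).round(4),"q",np.round(s["q"],2),"open",round(s["opening"],3),"ff",np.round(s["finger_force"],1),"F",np.round(s["contact_force"],1))
def cad(name,x,y):
    c,w=dict(L=((.5852,-.0191),-.028),B=((.5757,.3035),.172))[name]
    return np.array(c)+np.array([[np.cos(w),-np.sin(w)],[np.sin(w),np.cos(w)]])@[x,y]
E
python3 - <<'E'
from h import *
f,K,C=shot("top")
for n,u,v,z in(("bottle",35,60,.108),("stamp",544,64,.072),("spool",716,63,.036),("wax",308,58.5,.018),("yel",433,139,.072)):
    print(n,ray(K,C,130+(u+.5)/3.3-.5,225+(v+.5)/3.3-.5,z).round(4))
print(snapshot("wrist")["mount"])
delta([.43,.038,.2],-.028)
print([(n,x,cad(n,x,0).round(4)) for n in"LB" for x in(.039,-.039)])
E
```

```text
bottle [0.4375 0.3227 0.108 ]
stamp [0.4281 0.0391 0.072 ]
spool [ 0.4257 -0.0659  0.036 ]
wax [0.434  0.1816 0.018 ]
yel [0.3864 0.1043 0.072 ]
[[ 3.37464140e-04 -9.55882311e-01 -2.93749713e-01  7.67156785e-02]
 [ 9.99999692e-01  5.30534468e-04 -5.77581763e-04  2.33858980e-04]
 [ 7.07944538e-04 -2.93749428e-01  9.55882196e-01 -1.45574106e-01]
 [ 0.00000000e+00  0.00000000e+00  0.00000000e+00  1.00000000e+00]]
t 0.25 pos [ 0.2414 -0.5762  0.2384] turn [-0.001  0.     0.425] shift [ 0.1713 -0.6192  0.0384] q [ 1.21  0.69 -0.19  1.57  0.16  0.9  -0.22] open 1.0 ff 0.0 F [-0.5  0.6  0.5]
[('L', 0.039, array([ 0.6242, -0.0202])), ('L', -0.039, array([ 0.5462, -0.018 ])), ('B', 0.039, array([0.6141, 0.3102])), ('B', -0.039, array([0.5373, 0.2968]))]
```

```bash
python3 -m jog '[[[0,0,0,0,0,0.142],[0,0,0,0,0,0.142],[0,0,0,0,0,0.141],[0.05,-0.02,0,0,0,0],[0.05,-0.02,0,0,0,0],[0.05,-0.03,0,0,0,0],[0.02,-0.05,0,0,0,0],[0,-0.05,0,0,0,0],[0,-0.05,0,0,0,0],[0,-0.05,0,0,0,0],[0,-0.05,0,0,0,0]]]' 0.06; python3 -c "
from h import *
delta([.428,.039,.2],-.028)"
```

```text
clock: 1.62
tool_pos: [0.4206, -0.2597, 0.2388]
eef_rot: [1.0, -0.014, 0.0, -0.0]
contact_force: [0.1, -0.1, -0.3]
opening: 0.679
finger_force: 0.0
t 1.62 pos [ 0.4206 -0.2597  0.2388] turn [-0.    -0.001 -0.   ] shift [-0.001  -0.2988  0.0388] q [ 0.48  0.52 -0.04  1.96  0.03  0.67 -1.17] open 0.679 ff 0.0 F [ 0.1 -0.1 -0.3]
```

```bash
python3 -m jog '[[[0,-0.05,0,0,0,0],[0,-0.05,0,0,0,0],[0,-0.05,0,0,0,0],[0,-0.05,0,0,0,0],[0,-0.05,0.02,0,0,0],[0,-0.049,0.019,0,0,0],[0,0,0,0,0,0],[0,0,0,0,0,0]]]'; python3 -c "
from h import *
delta([.428,.039,.026],-.028)
shot('wrist','w1.png')"
```

```text
clock: 2.62
tool_pos: [0.429, 0.0369, 0.1998]
eef_rot: [1.0, -0.014, -0.0, 0.0]
contact_force: [0.4, -0.7, 1.1]
opening: 0.681
finger_force: 0.0
t 2.62 pos [0.429  0.0369 0.1998] turn [ 0.001  0.    -0.   ] shift [-0.001  -0.0021  0.1738] q [-0.2   0.52  0.01  2.18 -0.01  0.45 -1.78] open 0.681 ff 0.0 F [ 0.4 -0.7  1.1]
```

View pics/w1.png

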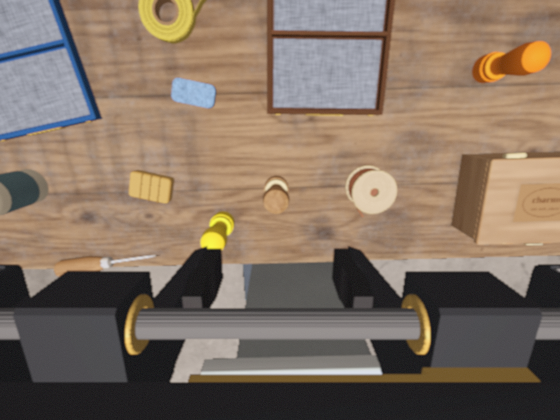

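The wrist view shows the stamp top at (276,202), midway between the fingers. The spool is at (375,192) and the wax at (151,187). I cross-check these against the top camera.

```bash
python3 - <<'E'
from h import *
f,K,C=shot("wrist")
for n,u,v,z in(("stamp",276,202,.072),("spool",375,192,.036),("wax",151,187,.018)): print(n,ray(K,C,u,v,z).round(4))
E
python3 -m jog '[[[0,-0.001,0.05,0,0,0],[0,-0.001,0.05,0,0,0],[0,0,0.04,0,0,0],[0,0,0.034,0,0,0],[0,0,0,0,0,0],[0,0,0,0,0,0]]]'
```

```text
stamp [0.4283 0.0375 0.072 ]
spool [ 0.4261 -0.0683  0.036 ]
wax [0.4348 0.1785 0.018 ]
clock: 3.48
tool_pos: [0.4384, 0.0393, 0.0347]
eef_rot: [1.0, -0.015, -0.008, 0.001]
contact_force: [0.4, 0.0, 0.2]
opening: 0.681
finger_force: 0.0
```

```bash
python3 -m jog '[[[0,0,0,0,0,0],[0,0,0,0,0,0]]]'; python3 -c "
from h import *
delta([.428,.038,.026],-.028)"
```

```text
clock: 3.72
tool_pos: [0.4385, 0.0403, 0.0347]
eef_rot: [1.0, -0.014, -0.008, 0.001]
contact_force: [-0.6, 0.1, -0.4]
opening: 0.685
finger_force: 0.0
t 3.73 pos [0.4385 0.0403 0.0347] turn [ 0.002  0.016 -0.   ] shift [-0.0105  0.0026  0.0087] q [-0.18  0.88 -0.02  2.24  0.27  0.04 -2.06] open 0.685 ff 0.0 F [-0.6  0.1 -0.4]
```

J6 is at its lower limit this close in, so I'll use a small tilt with the fingertips towards the base and keep the same tilt when placing.

```bash
sed -i 's/def delta(p,a):/def delta(p,a,b=0):/; s/^    print("t"/    g=g*R.from_rotvec([0,-b,0])\n    print("t"/' h.py
python3 -m jog '[[[-0.005,0,-0.03,0,0,0],[-0.005,0,-0.01,0,-0.06,0],[0,0,0,0,-0.06,0],[0,0,0,0,0,0]]]'; python3 -c "
from h import *
delta([.428,.038,.03],-.028,.13)"
```

```text
clock: 4.22
tool_pos: [0.4303, 0.0408, 0.0743]
eef_rot: [0.998, -0.015, -0.067, -0.001]
contact_force: [-0.6, -0.4, -0.1]
opening: 0.679
finger_force: 0.0
t 4.22 pos [0.4303 0.0408 0.0743] turn [ 0.001  0.004 -0.001] shift [0.0036 0.0028 0.0443] q [-0.09  0.81 -0.15  2.14  0.24  0.34 -2.03] open 0.679 ff 0.0 F [-0.6 -0.4 -0.1]
```

```bash
python3 -m jog '[[[0.0015,0.0015,0.022,0,0,0],[0.002,0.0015,0.022,0,0.004,0],[0,0,0,0,0,0],[0,0,0,0,0,0]]]'; python3 -c "
from h import *
delta([.428,.038,.03],-.028,.13)"
```

```text
clock: 4.72
tool_pos: [0.4261, 0.0378, 0.0304]
eef_rot: [0.998, -0.014, -0.066, 0.0]
contact_force: [0.6, -0.5, 0.5]
opening: 0.68
finger_force: 0.0
t 4.72 pos [0.4261 0.0378 0.0304] turn [ 0.002  0.003 -0.   ] shift [ 0.0019 -0.0003  0.0002] q [-0.11  0.9  -0.11  2.16  0.27  0.23 -2.05] open 0.68 ff 0.0 F [ 0.6 -0.5  0.5]
```

```bash
python3 -m jog '[[[0,0,0,0,0,0],[0,0,0,0,0,0],[0,0,0,0,0,0],[0,0,0,0,0,0],[0,0,0,0,0,0]]]' 0 20; python3 -m jog '[[[0.003,0,-0.02,0,0,0],[0.005,0,-0.04,0,0,0],[0.006,0,-0.05,0,0,0],[0,0,0,0,0,0],[0,0,0,0,0,0]]]'; python3 -c "
from h import *
x,y=cad('L',.037,0)
delta([x-.0025,y,.0365],-.028,.13)
shot('wrist','w2.png')"
```

```text
clock: 5.35
tool_pos: [0.4264, 0.0377, 0.03]
eef_rot: [0.998, -0.014, -0.066, 0.0]
contact_force: [-0.4, 0.8, 2.0]
opening: 0.261
finger_force: 19.5
clock: 5.98
tool_pos: [0.454, 0.0368, 0.1366]
eef_rot: [0.998, -0.014, -0.067, 0.0]
contact_force: [0.5, 0.0, -1.3]
opening: 0.259
finger_force: 19.8
t 5.97 pos [0.454  0.0368 0.1366] turn [ 0.002  0.004 -0.001] shift [0.1788 0.0522 0.0776] q [-0.03  0.7  -0.22  2.04  0.21  0.56 -1.99] open 0.259 ff 19.8 F [ 0.5  0.  -1.3]
```

View pics/w2.png

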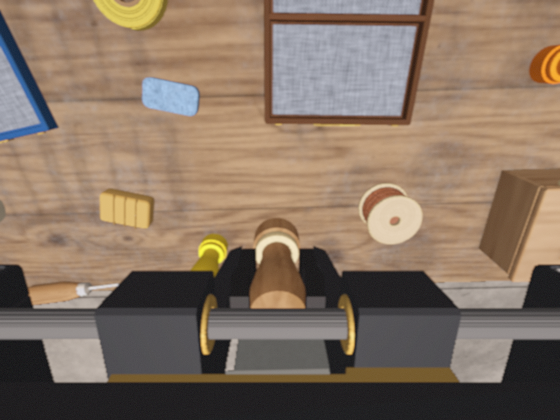

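The stamp is held upright between the pads. I carry it to the back bay of the leather caddy.

```bash
python3 -m jog '[[[0.035,0.012,-0.0026,0,0,0],[0.045,0.014,-0.003,0,0,0],[0.045,0.014,-0.003,0,0,0],[0.042,0.012,-0.003,0,0,0],[0,0,0,0,0,0],[0,0,0,0,0,0],[0,0,0,0,0,0]]]'; python3 -c "
from h import *
x,y=cad('L',.037,0)
delta([x-.0025,y,.0365],-.028,.13)"
```

```text
clock: 6.9
tool_pos: [0.6186, -0.0188, 0.1259]
eef_rot: [0.998, -0.013, -0.068, 0.0]
contact_force: [1.0, 0.9, -0.7]
opening: 0.259
finger_force: 19.8
t 6.9 pos [ 0.6186 -0.0188  0.1259] turn [0.002 0.006 0.001] shift [0.0127 0.0013 0.0885] q [ 0.08  0.88 -0.23  1.53  0.21  0.89 -1.82] open 0.259 ff 19.8 F [ 1.   0.9 -0.7]
```

```bash
python3 -m jog '[[[0.006,0.001,0.04,0,0.003,0],[0.004,0,0.03,0,0.003,0],[0.002,0,0.012,0,0,0],[0.001,0,0.0065,0,0,0],[0,0,0.001,0,0,0],[0,0,0,0,0,0],[0,0,0,0,0,0]]]'; python3 -c "
from h import *
x,y=cad('L',.037,0)
delta([x-.0025,y,.034],-.028,.13)"
```

```text
clock: 7.78
tool_pos: [0.6221, -0.0209, 0.0368]
eef_rot: [0.998, -0.014, -0.063, 0.0]
contact_force: [0.0, -0.8, -0.7]
opening: 0.259
finger_force: 19.8
t 7.78 pos [ 0.6221 -0.0209  0.0368] turn [ 0.002 -0.004 -0.   ] shift [-0.002  -0.0007  0.0031] q [ 0.07  1.01 -0.2   1.56  0.25  0.73 -1.85] open 0.259 ff 19.8 F [ 0.  -0.8 -0.7]
```

```bash
python3 -m jog '[[[0,0,0.0015,0,-0.006,0],[0,0,0.0013,0,0,0],[0,0,0,0,0,0]]]';python3 -m jog '[[[0,0,0,0,0,0],[0,0,0,0,0,0],[0,0,0,0,0,0],[0,0,0,0,0,0]]]' 0.045;  python3 -c "
from h import *
delta([.622,-.02,.15],-.028,.13)"
```

```text
clock: 8.15
tool_pos: [0.6218, -0.0208, 0.034]
eef_rot: [0.998, -0.014, -0.066, 0.0]
contact_force: [-1.1, -0.3, 4.5]
opening: 0.255
finger_force: 19.4
clock: 8.65
tool_pos: [0.621, -0.0209, 0.0331]
eef_rot: [0.998, -0.014, -0.067, 0.0]
contact_force: [-1.0, -0.6, -0.2]
opening: 0.513
finger_force: 0.0
t 8.65 pos [ 0.621  -0.0209  0.0331] turn [ 0.002  0.004 -0.   ] shift [-0.0142 -0.0009 -0.1161] q [ 0.07  1.01 -0.2   1.55  0.25  0.73 -1.85] open 0.513 ff 0.0 F [-1.  -0.6 -0.2]
```

```bash
python3 -m jog '[[[-0.003,0,-0.02,0,0,0],[-0.006,0,-0.046,0,0,0],[-0.007,0,-0.055,0,0,0],[-0.004,0,-0.03,0,0,0],[0,0,0,0,0.067,0],[0,0,0,0,0.067,0],[0,0,0,0,0,-0.1],[0,0,0,0,0,-0.1],[0,0,0,0,0,0]]]' 0.07;  python3 -c "
from h import *
delta([.4375,.322,.18],.172)
shot('top','t2.png')
f,K,C=shot('wrist','w3.png')"
```

```text
clock: 9.78
tool_pos: [0.6216, -0.0206, 0.1869]
eef_rot: [0.996, 0.085, 0.001, 0.001]
contact_force: [-0.5, -0.4, 0.5]
opening: 0.793
finger_force: 0.0
t 9.78 pos [ 0.6216 -0.0206  0.1869] turn [ 0.002 -0.002 -0.001] shift [-0.1228 -0.369   0.0069] q [ 0.12  0.75 -0.29  1.63  0.28  0.8  -1.69] open 0.793 ff 0.0 F [-0.5 -0.4  0.5]
```

View pics/w3.png

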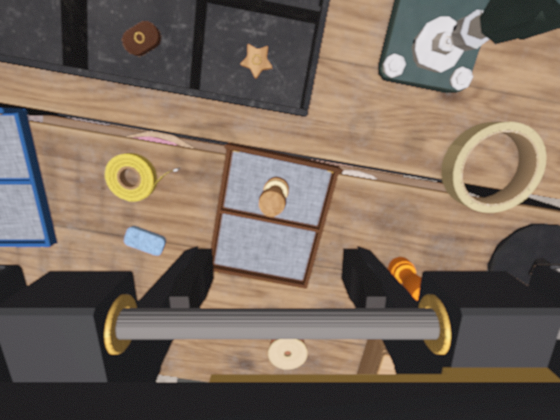

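The stamp stands upright in the back bay of the leather caddy, at (275,197). Now the bottle.

```bash
python3 -m jog '[[[-0.012,-0.04,0,0,0,0],[-0.015,-0.045,0,0,0,0],[-0.015,-0.045,0,0,0,0],[-0.015,-0.045,0,0,0,0],[-0.015,-0.045,0,0,0,0],[-0.015,-0.045,0.002,0,0,0],[-0.015,-0.045,0.002,0,0,0],[-0.013,-0.04,0.003,0,0,0],[-0.008,-0.019,0,0,0,0],[0,0,0,0,0,0],[0,0,0,0,0,0]]]';  python3 -c "
from h import *
delta([.4375,.322,.05],.172)
f,K,C=shot('wrist','w4.png')"
```

```text
clock: 11.25
tool_pos: [0.438, 0.3206, 0.1779]
eef_rot: [0.996, 0.085, 0.001, 0.002]
contact_force: [0.3, 0.9, 0.0]
opening: 0.797
finger_force: 0.0
t 11.25 pos [0.438  0.3206 0.1779] turn [ 0.003 -0.001 -0.002] shift [-0.0002 -0.0014  0.1279] q [-0.59  0.67 -0.21  1.87  0.23  0.62 -2.35] open 0.797 ff 0.0 F [0.3 0.9 0. ]
```

View pics/w4.png

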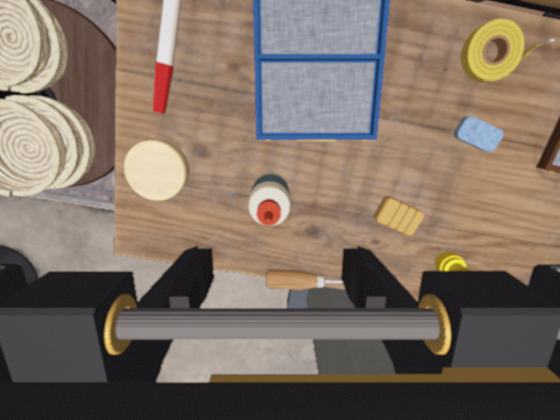

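The bottle nozzle tip is at about (269,213) and the neck at (269,208). The finger midline is near column 277, so I check by ray.

```bash
python3 -c "
from h import *
f,K,C=shot('wrist')
h=cv2.cvtColor(f,cv2.COLOR_RGB2HSV)
m=((h[...,0]<8)|(h[...,0]>172))&(h[...,1]>150);m[:170]=0;m[250:]=0;m[:,:220]=0;m[:,320:]=0
ys,xs=np.nonzero(m);print(xs.mean(),ys.mean(),xs.min(),xs.max(),ys.min(),ys.max())
for z in(.085,.095,.108):print(ray(K,C,xs.mean(),ys.mean(),z))
g=(h[...,1]<60)&(h[...,2]>150);g[:175]=0;g[230:]=0;g[:,:235]=0;g[:,305:]=0
ys,xs=np.nonzero(g);u=(xs.min()+xs.max())/2;print(xs.min(),xs.max(),ray(K,C,u,205,.078))
"
```

```text
267.9042056074766 212.33878504672896 257 278 201 225
[0.43710016 0.32785387 0.085     ]
[0.44031078 0.32809657 0.095     ]
[0.44448458 0.32841207 0.108     ]
247 295 [0.44184423 0.32611682 0.078     ]
```

```bash
python3 -m jog '[[[0.0018,-0.0042,0,-0.001,0,0],[0,0,0.04,0,0,0],[0,0,0.045,0,0,0],[0,0,0.043,0,0,0],[0,0,0,0,0,0],[0,0,0,0,0,0]]]';  python3 -c "
from h import *
delta([.439,.325,.05],.172)"
```

```text
clock: 12.1
tool_pos: [0.4391, 0.3265, 0.0509]
eef_rot: [0.996, 0.086, 0.001, 0.001]
contact_force: [0.8, 0.3, 0.5]
opening: 0.795
finger_force: 0.0
t 12.1 pos [0.4391 0.3265 0.0509] turn [ 0.002 -0.002 -0.001] shift [-0.0004  0.0015  0.0009] q [-0.65  0.88 -0.12  1.93  0.3   0.34 -2.41] open 0.795 ff 0.0 F [0.8 0.3 0.5]
```

```bash
python3 -m jog '[[[0,0,0,0,0,0],[0,0,0,0,0,0],[0,0,0,0,0,0],[0,0,0,0,0,0],[0,0,0,0,0,0]]]' 0 25; python3 -m jog '[[[0,0,-0.015,0,0,0],[0,0,-0.035,0,0,0],[0,0,-0.03,0,0,0],[0,0,0,0,0,0]]]'; python3 -c "
from h import *
x,y=cad('B',.039,0);delta([x,y,.055],.172)"
```

```text
clock: 12.72
tool_pos: [0.4386, 0.3266, 0.0503]
eef_rot: [0.996, 0.086, 0.001, 0.001]
contact_force: [0.2, 0.2, 5.6]
opening: 0.441
finger_force: 25.0
clock: 13.22
tool_pos: [0.4393, 0.3269, 0.132]
eef_rot: [0.996, 0.086, 0.002, 0.0]
contact_force: [-0.4, 0.9, -1.5]
opening: 0.443
finger_force: 25.0
t 13.22 pos [0.4393 0.3269 0.132 ] turn [ 0.001 -0.004 -0.001] shift [0.1694 0.0464 0.077 ] q [-0.61  0.75 -0.19  1.9   0.26  0.52 -2.38] open 0.443 ff 25.0 F [-0.4  0.9 -1.5]
```

```bash
python3 -m jog '[[[0.035,0.01,0,0,0,0],[0.045,0.012,0,0,0,0],[0.045,0.012,0,0,0,0],[0.044,0.012,0,0,0,0],[0,0,0,0,0,0],[0,0,0,0,0,0],[0,0,0,0,0,0]]]'; python3 -c "
from h import *
x,y=cad('B',.039,0);delta([x,y,.0545],.172)
shot('wrist','w5.png')"
```

```text
clock: 14.1
tool_pos: [0.6107, 0.3105, 0.1293]
eef_rot: [0.996, 0.087, -0.001, 0.002]
contact_force: [-1.0, 0.2, -1.0]
opening: 0.442
finger_force: 25.0
t 14.1 pos [0.6107 0.3105 0.1293] turn [0.003 0.002 0.002] shift [0.0034 0.0009 0.0748] q [-0.42  0.9  -0.24  1.45  0.26  0.82 -2.15] open 0.442 ff 25.0 F [-1.   0.2 -1. ]
```

View pics/w5.png

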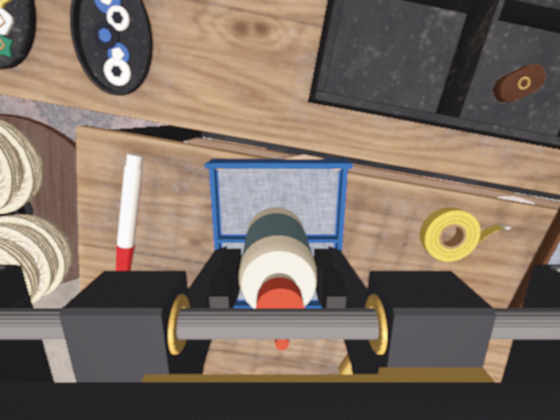

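The bottle is held upright and centred between the pads, above the back bay. I lower it.

```bash
python3 -m jog '[[[0.003,0.001,0.03,0,0.002,0],[0,0,0.025,0,0,0],[0,0,0.012,0,0,0],[0,0,0.006,0,0,0],[0,0,0,0,0,0],[0,0,0,0,0,0]]]'; python3 -c "
from h import *
x,y=cad('B',.039,0);delta([x,y,.0543],.172)"
```

```text
clock: 14.9
tool_pos: [0.6164, 0.3096, 0.0579]
eef_rot: [0.996, 0.086, 0.002, 0.001]
contact_force: [-0.0, 0.4, -1.5]
opening: 0.438
finger_force: 25.0
t 14.9 pos [0.6164 0.3096 0.0579] turn [ 0.003 -0.004 -0.   ] shift [-0.0022 -0.001   0.0036] q [-0.43  1.   -0.21  1.47  0.29  0.7  -2.16] open 0.438 ff 25.0 F [-0.   0.4 -1.5]
```

```bash
python3 -m jog '[[[0,0,0.002,0,0,0],[0,0,0.0015,0,0,0],[0,0,0,0,0,0]]]'; python3 -m jog '[[[0,0,0,0,0,0],[0,0,0,0,0,0],[0,0,0,0,0,0],[0,0,0,0,0,0]]]' 0.06;python3 -m jog '[[[0,0,-0.03,0,0,0],[0,0,-0.05,0,0,0],[0,0,-0.05,0,0,0],[0,0,0,0,0,0.1],[0,0,0,0,0,0.1],[0,0,0,0,0,0]]]' ; python3 -c "
from h import *
delta([.426,-.067,.16],-.028)
shot('side','s2.png')"
```

```text
clock: 15.28
tool_pos: [0.6166, 0.3094, 0.0544]
eef_rot: [0.996, 0.086, 0.002, 0.001]
contact_force: [-1.1, 0.4, 4.1]
opening: 0.443
finger_force: 25.0
clock: 15.78
tool_pos: [0.6158, 0.3091, 0.0532]
eef_rot: [0.996, 0.086, 0.001, 0.002]
contact_force: [1.2, 0.5, 0.1]
opening: 0.68
finger_force: 0.0
clock: 16.52
tool_pos: [0.6154, 0.3095, 0.1835]
eef_rot: [1.0, -0.013, 0.001, 0.002]
contact_force: [0.2, 0.3, -0.1]
opening: 0.681
finger_force: 0.0
t 16.52 pos [0.6154 0.3095 0.1835] turn [ 0.003 -0.003  0.001] shift [-0.1788  0.3817  0.0235] q [-0.44  0.84 -0.2   1.4   0.19  0.92 -2.28] open 0.681 ff 0.0 F [ 0.2  0.3 -0.1]
```

View pics/s2.png

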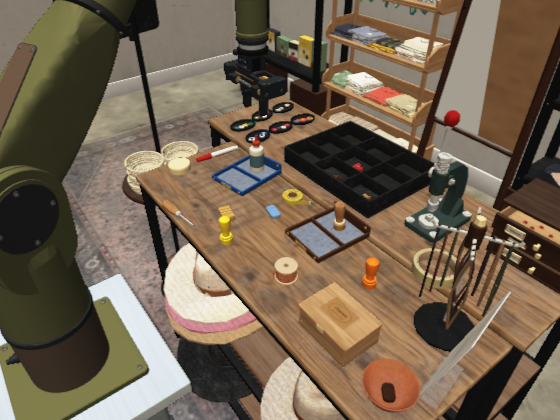

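Both tall pieces are standing in their back bays and let go. Next is the wax block: I move over it and turn so the jaws close on its 30 mm sides, which keeps the gripper body clear of the yellow look-alike.

```bash
python3 -m jog '[[[-0.03,0.02,0,0,0,0],[-0.045,0.035,0,0,0,0],[-0.045,0.035,0,0,0,0],[-0.042,0.033,0,0,0,0],[-0.015,0.012,0,0,0,-0.1],[0,0,0,0,0,-0.18],[0,0,0,0,0,-0.18],[0,0,0,0,0,-0.18],[0,0,0,0,0,-0.18],[0,0,0,0,0,-0.18],[0,0,0,0,0,-0.18],[0,0,0,0,0,-0.18]]]'; python3 -m jog '[[[0,0,0,0,0,-0.07],[0,0,0,0,0,0],[0,0,0,0,0,0]]]'; python3 -c "
from h import *
delta([.4345,.18,.1],1.41)
f,K,C=shot('wrist','w6.png')
h=cv2.cvtColor(f,cv2.COLOR_RGB2HSV)
p=proj(K,C,[.4345,.18,.018]);print(p)
u,v=p.astype(int);print(h[max(v,0)%420,u%560])
f,K,C=shot('top','t3.png')
h=cv2.cvtColor(f,cv2.COLOR_RGB2HSV);print(h[243,223],h[243,245],h[230,223],h[243,210])"
```

```text
clock: 18.08
tool_pos: [0.435, 0.1796, 0.1833]
eef_rot: [0.784, 0.621, 0.0, 0.002]
contact_force: [0.1, -0.6, -0.6]
opening: 0.683
finger_force: 0.0
clock: 18.45
tool_pos: [0.4349, 0.1796, 0.1833]
eef_rot: [0.764, 0.645, 0.0, 0.002]
contact_force: [-0.1, -0.4, -0.1]
opening: 0.685
finger_force: 0.0
t 18.45 pos [0.4349 0.1796 0.1833] turn [ 0.003  0.002 -0.009] shift [ 0.0004 -0.0005  0.0833] q [-0.11  0.64 -0.61  2.07  0.63  0.62 -1.32] open 0.685 ff 0.0 F [-0.1 -0.4 -0.1]
[275.59544261 190.85436737]
[ 19 129 200]
[30 83 71] [30 65 59] [36 82 50] [30 74 79]
```

View pics/w6.png

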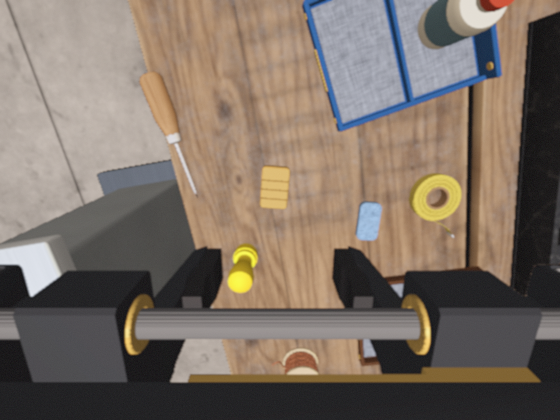

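The wax is at (275,187), square with the jaws and centred between the fingers; the look-alike at (243,270) is clear. I go down.

```bash
python3 -m jog '[[[0.002,0,0.04,0,0,0],[0,0,0.045,0,0,0],[0,0,0.045,0,0,0],[0,0,0.025,0,0,0],[0,0,0.012,0,0,0],[0,0,0.005,0,0,0],[0,0,0,0,0,0],[0,0,0,0,0,0]]]' 0.052; python3 -c "
from h import *
delta([.4348,.181,.006],1.41)"
```

```text
clock: 19.55
tool_pos: [0.436, 0.1812, 0.0118]
eef_rot: [0.764, 0.645, 0.001, 0.002]
contact_force: [0.0, -0.6, -0.5]
opening: 0.59
finger_force: 0.0
t 19.55 pos [0.436  0.1812 0.0118] turn [ 0.004  0.002 -0.008] shift [-0.0003 -0.0011  0.0058] q [-0.42  0.93 -0.11  2.16  1.06  0.11 -1.72] open 0.59 ff 0.0 F [ 0.  -0.6 -0.5]
```

```bash
python3 -m jog '[[[0,-0.001,0.003,0,0,0],[0,0,0.003,0,0,0],[0,0,0,0,0,0]]]'; python3 -m jog '[[[0,0,0,0,0,0],[0,0,0,0,0,0],[0,0,0,0,0,0],[0,0,0,0,0,0],[0,0,0,0,0,0]]]' 0 15; python3 -c "
from h import *
delta([.4348,.181,.006],1.41)"
```

```text
clock: 19.92
tool_pos: [0.4345, 0.1811, 0.0051]
eef_rot: [0.764, 0.645, 0.0, 0.002]
contact_force: [-0.7, -0.1, 0.3]
opening: 0.59
finger_force: 0.0
clock: 20.55
tool_pos: [0.4346, 0.1812, 0.0053]
eef_rot: [0.764, 0.645, 0.0, 0.002]
contact_force: [-0.4, 0.2, -0.3]
opening: 0.341
finger_force: 14.7
t 20.55 pos [0.4346 0.1812 0.0053] turn [ 0.003  0.002 -0.008] shift [-0.0001  0.0002 -0.0007] q [-0.45  0.94 -0.08  2.16  1.09  0.08 -1.76] open 0.341 ff 14.7 F [-0.4  0.2 -0.3]
```

```bash
python3 -m jog '[[[0,0,-0.03,0,0,0],[0,0,-0.045,0,0,0],[0,0,-0.045,0,0,0],[-0.035,0.028,0,0,0,0],[-0.045,0.035,0,0,0,0],[-0.045,0.035,0,0,0,0],[-0.04,0.032,0,0,0,0],[-0.014,0.013,0,0,0,0.1],[0,0,0,0,0,0.17],[0,0,0,0,0,0.17],[0,0,0,0,0,0.17],[0,0,0,0,0,0.17]]]'; python3 -m jog '[[[0,0,0,0,0,0.17],[0,0,0,0,0,0.17],[0,0,0,0,0,0.17],[0,0,0,0,0,0.14],[0,0,0,0,0,0],[0,0,0,0,0,0]]]'; python3 -c "
from h import *
x,y=cad('L',-.038,0);delta([x,y,.01],-.028)"
```

```text
clock: 22.05
tool_pos: [0.5447, -0.0176, 0.1261]
eef_rot: [0.953, 0.303, 0.001, 0.001]
contact_force: [-0.2, -0.0, -0.8]
opening: 0.343
finger_force: 14.7
clock: 22.8
tool_pos: [0.545, -0.0183, 0.1261]
eef_rot: [1.0, -0.013, 0.001, 0.001]
contact_force: [0.1, -0.3, -0.3]
opening: 0.341
finger_force: 14.7
t 22.8 pos [ 0.545  -0.0183  0.1261] turn [ 0.002 -0.003  0.002] shift [ 0.0023 -0.0003  0.1161] q [ 0.1   0.76 -0.26  1.91  0.37  0.52 -2.01] open 0.341 ff 14.7 F [ 0.1 -0.3 -0.3]
```

```bash
python3 -m jog '[[[0.002,0,0.035,0,0,0.002],[0,0,0.04,0,0,0],[0,0,0.025,0,0,0],[0,0,0.011,0,0,0],[0,0,0.003,0,0,0],[0,0,0,0,0,0],[0,0,0,0,0,0]]]'; python3 -c "
from h import *
x,y=cad('L',-.038,0);delta([x,y,.0094],-.028)"
```

```text
clock: 23.68
tool_pos: [0.5482, -0.0194, 0.0131]
eef_rot: [1.0, -0.015, 0.002, 0.001]
contact_force: [0.3, -0.9, -0.4]
opening: 0.342
finger_force: 14.7
t 23.68 pos [ 0.5482 -0.0194  0.0131] turn [ 0.002 -0.005 -0.002] shift [-0.001  -0.0013  0.0037] q [ 0.03  0.95 -0.14  1.93  0.44  0.28 -2.08] open 0.342 ff 14.7 F [ 0.3 -0.9 -0.4]
```

```bash
python3 -m jog '[[[0,0,0.002,0,-0.003,0],[0,0,0.0015,0,0,0],[0,0,0,0,0,0]]]'; python3 -m jog '[[[0,0,0,0,0,0],[0,0,0,0,0,0],[0,0,0,0,0,0]]]' 0.048;python3 -m jog '[[[0,0,-0.02,0,0,0],[0,0,-0.045,0,0,0],[0,0,-0.04,0,0,0],[-0.02,0.01,0,0,-0.065,0],[-0.02,0.01,0,0,-0.065,0],[-0.03,0.01,0.004,0,0,0],[-0.04,0.015,0.005,0,0,0],[0,0,0,0,0,0],[0,0,0,0,0,0]]]' 0.07; python3 -c "
from h import *
delta([.424,-.067,.006],-.028,.13)
f,K,C=shot('wrist','w7.png')"
```

```text
clock: 24.05
tool_pos: [0.5479, -0.0194, 0.0093]
eef_rot: [1.0, -0.015, 0.0, 0.001]
contact_force: [0.2, -0.0, 4.7]
opening: 0.341
finger_force: 14.8
clock: 24.42
tool_pos: [0.5474, -0.0193, 0.0085]
eef_rot: [1.0, -0.015, -0.0, 0.001]
contact_force: [-0.2, 0.6, 0.4]
opening: 0.543
finger_force: 0.0
clock: 25.55
tool_pos: [0.4368, -0.0604, 0.1153]
eef_rot: [0.998, -0.015, -0.064, 0.0]
contact_force: [0.3, 1.0, -0.6]
opening: 0.795
finger_force: 0.0
t 25.55 pos [ 0.4368 -0.0604  0.1153] turn [ 0.002 -0.002 -0.002] shift [0.0017 0.0069 0.11  ] q [ 0.2   0.74 -0.27  2.09  0.38  0.49 -1.97] open 0.795 ff 0.0 F [ 0.3  1.  -0.6]
```

View pics/w7.png

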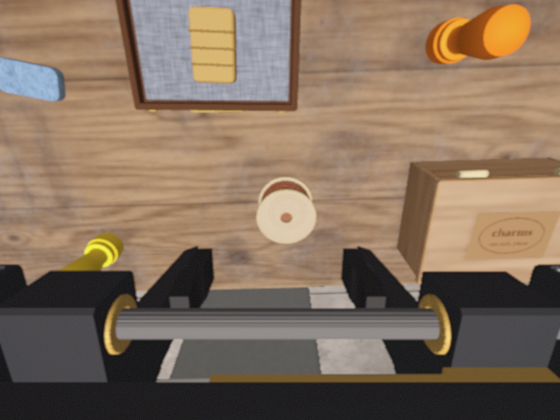

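The wax lies flat in the front bay. The spool hub is at (286.5,216).

```bash
python3 -c "
from h import *
f,K,C=shot('wrist')
p=ray(K,C,286.5,216.5,.036);print(p)
delta([.4238,p[1]/2-.067/2,.006],-.028,.13)"; python3 -m jog '[[[0.0007,0.007,0.03,0,0,0],[0.0006,0,0.03,0,0,0],[0.0004,0,0.025,0,0,0],[0,0,0.015,0,0,0],[0,0,0,0,0,0],[0,0,0,0,0,0]]]' 0.075; python3 -c "
from h import *
delta([.4238,-.068,.006],-.028,.13)"
```

```text
[ 0.42766149 -0.06739168  0.036     ]
t 25.65 pos [ 0.4373 -0.0601  0.1152] turn [ 0.002 -0.002 -0.002] shift [0.001  0.0074 0.11  ] q [ 0.2   0.74 -0.27  2.09  0.38  0.49 -1.97] open 0.796 ff 0.0 F [ 0.  -0.7 -0.5]
clock: 26.4
tool_pos: [0.4251, -0.0674, 0.0161]
eef_rot: [0.998, -0.015, -0.064, 0.0]
contact_force: [0.5, -0.0, -0.1]
opening: 0.848
finger_force: 0.0
t 26.4 pos [ 0.4251 -0.0674  0.0161] turn [ 0.002 -0.001 -0.002] shift [0.     0.0007 0.0102] q [ 0.12  0.93 -0.12  2.16  0.49  0.22 -2.04] open 0.848 ff 0.0 F [ 0.5 -0.  -0.1]
```

```bash
python3 -m jog '[[[0.001,0,0.005,0,0,0],[0,0,0.0045,0,0,0],[0,0,0,0,0,0]]]'; python3 -m jog '[[[0,0,0,0,0,0],[0,0,0,0,0,0],[0,0,0,0,0,0],[0,0,0,0,0,0],[0,0,0,0,0,0]]]' 0 12;  python3 -m jog '[[[0.003,0,-0.02,0,0,0],[0.005,0,-0.04,0,0,0],[0.006,0,-0.05,0,0,0],[0,0,0,0,0,0],[0,0,0,0,0,0]]]'; python3 -c "
from h import *
x,y=cad('B',-.038,0);delta([x-.0025,y,.12],.172,.13)"
```

```text
clock: 26.78
tool_pos: [0.4238, -0.0677, 0.0062]
eef_rot: [0.998, -0.015, -0.065, 0.0]
contact_force: [-0.3, -0.6, -0.3]
opening: 0.853
finger_force: 0.0
clock: 27.4
tool_pos: [0.4239, -0.0677, 0.0064]
eef_rot: [0.998, -0.015, -0.065, 0.0]
contact_force: [0.7, 0.3, 0.8]
opening: 0.498
finger_force: 11.7
clock: 28.02
tool_pos: [0.4513, -0.0685, 0.1132]
eef_rot: [0.998, -0.015, -0.066, 0.0]
contact_force: [-0.1, -0.4, -0.7]
opening: 0.491
finger_force: 11.9
t 28.02 pos [ 0.4513 -0.0685  0.1132] turn [-0.023  0.001 -0.201] shift [ 0.1436 -0.3456 -0.0257] q [ 0.23  0.75 -0.29  2.05  0.4   0.53 -1.97] open 0.491 ff 11.9 F [-0.1 -0.4 -0.7]
```

```bash
python3 -c "
from h import *
f,K,C=shot('wrist')
cv2.imwrite('pics/w8.png',f[200:,150:420][:,:,::-1])"
```

```text
(no output)
```

View pics/w8.png

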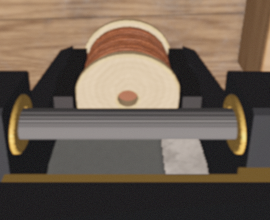

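The spool is held level and centred between the pads. I carry it over gently.

```bash
python3 -m jog '[[[0,0,0,-0.0115,0,-0.1],[0,0,0,-0.0115,0,-0.1],[0.01,-0.025,-0.002,0,0,0],[0.014,-0.035,-0.0026,0,0,0],[0.016,-0.038,-0.0028,0,0,0],[0.016,-0.038,-0.0028,0,0,0],[0.016,-0.038,-0.0028,0,0,0],[0.016,-0.038,-0.0028,0,0,0],[0.016,-0.038,-0.0028,0,0,0],[0.016,-0.038,-0.0028,0,0,0],[0.014,-0.035,-0.0026,0,0,0],[0.01,-0.022,-0.002,0,0,0]]]'; python3 -m jog '[[[0,0,0,0,0,0],[0,0,0,0,0,0],[0,0,0,0,0,0]]]'; python3 -c "
from h import *
x,y=cad('B',-.038,0);delta([x-.0025,y,.0104],.172,.13)
f,K,C=shot('top','t4.png');cv2.imwrite('pics/t4c.png',cv2.resize(f[120:230,110:220],None,fx=4,fy=4)[:,:,::-1])
f,K,C=shot('side','s4.png');cv2.imwrite('pics/s4c.png',cv2.resize(f[110:210,180:320],None,fx=4,fy=4)[:,:,::-1])"
```

```text
clock: 29.58
tool_pos: [0.5357, 0.2984, 0.1186]
eef_rot: [0.994, 0.087, -0.067, 0.006]
contact_force: [0.2, -0.7, -1.2]
opening: 0.489
finger_force: 11.9
clock: 29.95
tool_pos: [0.5372, 0.2945, 0.1203]
eef_rot: [0.994, 0.084, -0.066, 0.006]
contact_force: [0.3, -0.2, -0.5]
opening: 0.491
finger_force: 11.9
t 29.95 pos [0.5372 0.2945 0.1203] turn [ 0.001  0.002 -0.003] shift [ 0.0133 -0.0027  0.1091] q [-0.36  0.89 -0.36  1.56  0.29  0.86 -2.22] open 0.491 ff 11.9 F [ 0.3 -0.2 -0.5]
```

View pics/s4c.png

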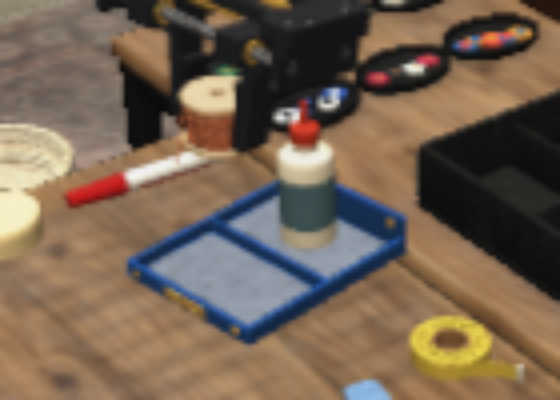

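The spool hangs level in the hand, its top hub at about (215,92) in the crop, and the bottle stands upright behind it. I work out where the spool sits relative to the bay.

```bash
python3 -c "
from h import *
f,K,C=shot('side')
p=ray(K,C,180+215/4,110+92/4,.150);print(p, cad('B',-.038,0))
g=get_state();print(g['tool_pos'],R.from_quat(g['eef_rot']).apply([0,0,-.019]))"
```

```text
[0.53947397 0.29404083 0.15      ] [0.53826071 0.29699618]
[0.53744631 0.29555078 0.12080861] [0.00243759 0.00042182 0.01883826]
```

The spool axis agrees with the grasp point to about 1 mm, so I lower it.

```bash
python3 -m jog '[[[0.004,-0.002,0.03,0,0,0],[0.005,0,0.035,0,0,0],[0.003,0,0.025,0,0,0],[0.001,0,0.012,0,0,0],[0,0,0.004,0,0,0],[0,0,0,0,0,0],[0,0,0,0,0,0]]]'; python3 -c "
from h import *
x,y=cad('B',-.038,0);delta([x-.0025,y,.0104],.172,.13)"
```

```text
clock: 30.98
tool_pos: [0.5368, 0.2989, 0.015]
eef_rot: [0.994, 0.085, -0.064, 0.005]
contact_force: [-0.2, 0.3, -0.7]
opening: 0.493
finger_force: 11.9
t 30.98 pos [0.5368 0.2989 0.015 ] turn [-0.001 -0.001 -0.001] shift [-0.0007  0.0017  0.0047] q [-0.39  1.04 -0.31  1.59  0.35  0.69 -2.26] open 0.493 ff 11.9 F [-0.2  0.3 -0.7]
```

```bash
python3 -m jog '[[[0,0,0.0025,0,0,0],[0,0,0.002,0,0,0],[0,0,0,0,0,0],[0,0,0,0,0,0]]]'; python3 -m jog '[[[0,0,0,0,0,0],[0,0,0,0,0,0],[0,0,0,0,0,0],[0,0,0,0,0,0]]]' 0.062; python3 -m jog '[[[-0.003,0,-0.02,0,0,0],[-0.006,0,-0.045,0,0,0],[-0.006,0,-0.05,0,0,0],[-0.006,0,-0.05,0,0,0],[0,0.05,0,0,0,0],[0,0.05,0,0,0,0],[0,0,0,0,0,0],[0,0,0,0,0,0]]]'; python3 -c "
from h import *
f,K,C=shot('side','s5.png');cv2.imwrite('pics/s5c.png',cv2.resize(f[130:270,160:380],None,fx=3.5,fy=3.5)[:,:,::-1])"
```

```text
clock: 31.48
tool_pos: [0.5359, 0.2987, 0.0103]
eef_rot: [0.994, 0.085, -0.064, 0.005]
contact_force: [-1.2, -0.3, 7.1]
opening: 0.489
finger_force: 12.1
clock: 31.98
tool_pos: [0.5355, 0.2983, 0.0094]
eef_rot: [0.994, 0.085, -0.065, 0.005]
contact_force: [0.5, 0.6, -0.4]
opening: 0.703
finger_force: 0.0
clock: 32.98
tool_pos: [0.5532, 0.2007, 0.177]
eef_rot: [0.994, 0.085, -0.064, 0.005]
contact_force: [-0.2, 1.0, -0.0]
opening: 0.7
finger_force: 0.0
```

View pics/s5c.png

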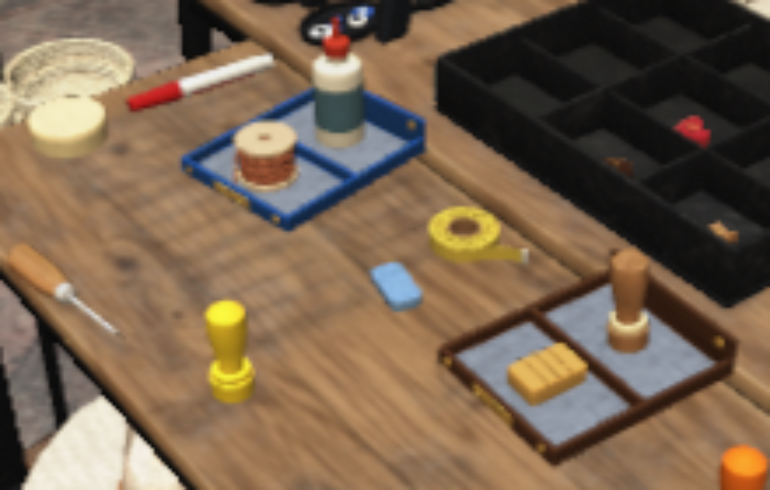

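All four pieces are in place: spool at (265,155), bottle at (338,95), wax at (547,372) and stamp at (629,300) in the crop. The tape measure, chalk and look-alikes haven't moved.

```bash
python3 -c "
from plant import *
print(finish_job())"
```

```text
the job is handed in; nothing more can be done
None
```

The job is handed in at about 33 s: bottle and stamp stand upright in the back bays of their caddies, spool and wax block were then set flat in the front bays, and the tape measure, chalk and look-alikes were left where they lay.

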